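Screen up, sample lid held open

ROBOT

A 6-joint arm with a two-finger parallel gripper is mounted at the origin on the work surface. World frame = base frame: x ahead of the robot, y to its left, z up, the work surface at z = 0. Lengths are in m, angles in rad, forces in N, time in s.
With the tool pointing down it reaches from about 0.35 to 0.975 m from the base axis. Payload 4.9 kg.
Tool frame: the origin (TCP) lies at the very end of the fingers, on their centre line; the grasp point (between the pads) lies 19 mm behind it (ctrl.grasp_offset is the distance from the TCP to the grasp point, in m); z points along the fingers, y is the line along which they close (so a half turn about z gives the same grasp; the last joint's range is limited). The gripper opens to 85 mm and grips with 20 to 120 N. Pads are 22 mm wide; open, the fingers measure 114 mm over their backs; the gripper's body (76 mm by 85 mm) begins 54 mm behind the grasp point. The pads swing forward as they close: fully open they stand 13 mm farther back than shut.
Start: joints at [-1.297, 0.053, 1.613, -0, 1.476, -0.119], TCP at [0.239, -0.577, 0.231] pointing down, gripper open.
Joint ranges: [-3.01, 3.01], [-1.01, 2.22], [0.06, 2.58], [-1.02, 4.17], [0.09, 2.62], [-3.14, 3.14]. Speed limits (rad/s): [2.57, 2.57, 3.14, 3.14, 3.14, 3.14].

INTERFACE

Orientations are given as a rotation vector (axis times angle).
In Python, from station import ctrl, optics gives the robot as it stands.
- The arm moves only by the shell command python3 -m handwheel 'ROWS' [OPENING] [FORCE]. ROWS is JSON, a list of rows, each an object of numbers: "tx", "ty", "tz": the shift along the tool's x, y, z in mm; "roll": the turn about the tool's z in rad. A call has 1 to 12 rows; each row shifts and turns the commanded pose from where the row before left it, along the tool's axes as they then stand; what a row does not reach is not made up. A row lasts 1/12 s, in which the tool goes at most 41.7 mm and 7.16 degrees, less where a joint would pass 70% of its speed; a pose out of reach is approached as far as the arm can. A call with a gripper value outside its range is refused whole. OPENING is the finger opening in mm, from 0 to 85.4, set as the call begins (- or left out, the last holds). The fingers move at their own pace and stop on an object; FORCE is the grip in N (left out, the last holds). Time passes only in rows, so rows that do not move let the fingers close. It gives the time, the measured TCP pose, the force, the opening and the grip force at its end, in the units of the state.
- ctrl.get_obs(): the state, without advancing time (a new reading comes with each control period).
- optics.get_image(name): name is "scene" or "top" or "wrist"; returns (picture, depth): 400x640x3 uint8, red, green, blue; 400x640 float32, m along the optical axis (not along the pixel's ray), 0 where there is no reading.
- optics.camera_params(name): a dict with "mtx" (3x3 intrinsics, pixels), "extrinsics" (4x4, takes a point from camera to world coordinates); the wrist camera has in their place "tool_from_camera" (4x4, takes a point from camera to tool coordinates, whose origin is the TCP and whose axes are the flange's). Camera axes: x right, y down, z forward; pixel columns grow to the right and rows downward; lengths in m; the calibration is good to about 2 mm. A picture is of the moment at which its call begins: read the wrist's pose just before it. camera_params takes no time and is no camera call.
- ctrl.finish_job(): hands the job in; it is judged then, once.
The state is a dict: "t": time; "q": joint angles; "dq": joint speeds; "effort": joint torques, N m; "tool_pos": TCP position; "tool_rot": TCP orientation; "contact_force": force on the tool from outside, world axes, zero at the start; "wrist_torque": the same for the moment, N m; "opening": finger opening in m; "grip_force": force on a finger pad.
Only numpy, scipy, OpenCV 4.12 (cv2) and the standard library are available. Lean on these libraries where they do the work, as an engineer would, in place of code of your own. Each camera call takes 0.05 s, during which the arm holds its last target. There are 200 camera calls.

TASK

Get the sample unit ready for a tube check: first tilt the console's flip-up screen up to 65 degrees from lying flat and let go of it, so that the readout stays up, then lift the sprung blue lid of the sample chamber to 50 degrees from closed and hold it there with the gripper fingers for a colleague to look in. Finish while still holding the lid still at that angle: it snaps shut if let go. Leave the mouse, the reagent bottle, the tip box and the tube rack where they stand.

Things in the scene. Friction and masses are not known exactly. Their poses are not given: they have to be found in the camera images.
- console: Control console, fixed to the bench: grey box 150 x 170 x 70 mm (x, y, z), origin at the centre of its underside; x points away from the operator towards the screen's hinge, z up. Its black flip-up screen lies on top. Console and chamber stand side by side about 0.4 m apart, either one on the left.
- screen_axis (a point): Middle of the screen's hinge line, on the console's far (+x) top edge, 73.5 mm above the bench and 75 mm from the console's centre. The hinge line runs along the console's y axis.
- screen_bar (a point): Middle of the screen's orange pull bar: round, 10 mm thick, 90 mm long, parallel to the hinge, 190 mm from the hinge line, 40 mm beyond the panel's front edge (35 mm of open space between), on a leg at each end. Panel 150 x 170 x 12 mm; the bar lies in its mid-plane, 6 mm above the hinge line when flat. The point turns with the screen.
- screen (a joint): Screen angle in rad: 0 lying flat on the console, growing as its front (-x) edge rises, stop at 1.9. Starts between 0 and 0.3. Stiff hinge (about 0.55 N m of friction; 3 to 6 N at the bar to raise it): it stays where it is left. 65 degrees = 1.134.
- chamber: Sample chamber, fixed to the bench: white open-topped box 170 x 170 x 90 mm with a tube block inside, origin at the centre of its underside; x axis points away from the operator towards the lid's hinge, z up.
- lid_axis (a point): Middle of the lid's hinge line, on the chamber's far (+x) top edge, 90.5 mm above the bench and 85 mm from the chamber's centre. The hinge line runs along the chamber's y axis.
- lid_bar (a point): Middle of the lid's red bar: round, 10 mm thick, 90 mm long, parallel to the hinge, 210 mm from the hinge line, 40 mm beyond the lid's front edge (35 mm of open space between), on a leg at each end. Lid panel 170 x 170 x 12 mm, blue frame, clear window; the bar lies in its mid-plane, 6 mm above the hinge line when closed. The point turns with the lid.
- lid (a joint): Lid angle in rad: 0 closed (the start), growing as its front (-x) edge rises, stop at 1.75. A spring and its weight (about 0.3 kg) pull it shut from any angle; 2 to 5 N at the bar lifts or holds it. The round bar can turn between the finger pads, so the gripper may keep pointing down. 50 degrees = 0.873.
- mouse: Black computer mouse, loose, 100 x 58 x 32 mm, origin at the centre of its underside, between the two units. Leave alone.
- reagent: Amber reagent bottle with blue cap, loose, 64 mm across, 150 mm tall, origin at the centre of its underside. Leave alone.
- tipbox: Green tip box with dark cover, loose, 122 x 87 x 73 mm, origin at the centre of its underside. Leave alone.
- rack: Yellow tube rack, loose, 150 x 60 x 50 mm with its tubes, origin at the centre of its underside, between the units, beyond the mouse. Leave alone.

How it is judged:
By the outcome, as a careful person would: the job done as asked, in the order asked, and still so for the second after the job is handed in, while the arm keeps its last pose, push and grip.
It also fails if it takes over 64 s, if anything falls off the work surface, if the arm or the gripper's body presses on something with over 40 N, if the wrist force passes 120 N, or if a joint passes its speed limit or range.

## Working session

There is one attempt and no reset: what is moved stays moved. The work goes in short steps, Python scripts to look and compute and a shell command to move; the robot and the scene stay as the last step left them, time stands still between calls to the robot, and variables do not carry over. Pictures are saved under pics/ and viewed, at most 10 in all, crops included, and the job is handed in when it is done.

```bash
ls; mkdir -p pics
python3 - <<'E'
from station import ctrl, optics
import cv2,numpy as np
for n in("scene","top"):
    p,d=optics.get_image(n); cv2.imwrite(f"pics/{n}0.png",p[:,:,::-1]); np.savez(f"{n}0.npz",p=p,d=d)
    c=optics.camera_params(n); print(n,np.round(c["mtx"],1).tolist(),np.round(c["extrinsics"],3).tolist())
print(np.round(optics.camera_params("wrist")["tool_from_camera"],3).tolist())
o=ctrl.get_obs(); print(o)
E
```

```text
pics
scene [[380.0, 0.0, 315.7], [0.0, 380.0, 203.1], [0.0, 0.0, 1.0]] [[-0.779, 0.337, -0.529, 1.306], [0.627, 0.421, -0.656, 0.895], [0.002, -0.842, -0.539, 0.812], [0.0, 0.0, 0.0, 1.0]]
top [[487.7, 0.0, 324.2], [0.0, 487.7, 210.8], [0.0, 0.0, 1.0]] [[0.016, -0.985, 0.17, 0.365], [-1.0, -0.015, 0.009, -0.022], [-0.006, -0.17, -0.985, 1.388], [0.0, 0.0, 0.0, 1.0]]
[[0.0, -0.966, -0.259, 0.066], [1.0, 0.0, 0.0, -0.0], [-0.0, -0.259, 0.966, -0.142], [0.0, 0.0, 0.0, 1.0]]
{'t': 0.1, 'q': array([-1.29699874e+00,  5.33448974e-02,  1.61412767e+00, -2.36394101e-05,
        1.47597535e+00, -1.19036609e-01]), 'dq': array([ 1.26328743e-03,  9.48604408e-07, -3.92969637e-03, -5.29852535e-04,
        1.28771074e-03, -4.91848974e-04]), 'effort': array([-3.38805012e-05, -3.94898343e+01, -3.71366286e+01, -1.36406470e-04,
        3.86374086e-03,  2.75619101e-06]), 'tool_pos': array([ 0.2390798 , -0.57687482,  0.23016977]), 'tool_rot': array([-3.07937335e+00, -6.12745335e-01,  2.61978425e-04]), 'contact_force': array([-1.07625268,  0.24706116,  0.07295117]), 'wrist_torque': array([-0.02127802,  0.0045728 ,  0.02829702]), 'grip_force': 0.0, 'opening': 0.08527439599984526}
```

View pics/top0.png

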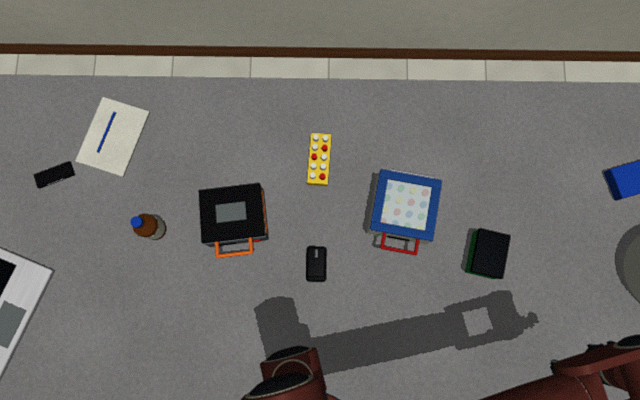

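View pics/scene0.png

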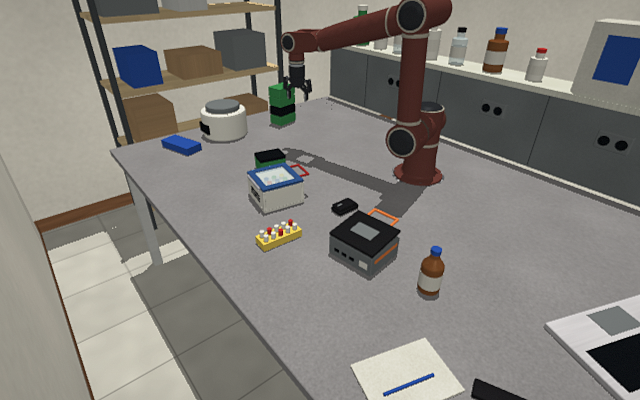

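Top view: console left with its orange bar at about (235,253), chamber right with its red bar at about (400,247), mouse (316,263), tip box (488,253). The scene view shows the orange bar at (383,216) and the red bar at (300,170).

```bash
cat > h.py <<'E'
import numpy as np,cv2
from station import ctrl,optics
from scipy.spatial.transform import Rotation as R
def look(n):
    o=ctrl.get_obs(); p,d=optics.get_image(n); c=optics.camera_params(n)
    if n=="wrist":
        T=np.eye(4);T[:3,:3]=R.from_rotvec(o["tool_rot"]).as_matrix();T[:3,3]=o["tool_pos"];E=T@c["tool_from_camera"]
    else:E=c["extrinsics"]
    return p,d,c["mtx"],E
def pts(uv,d,K,E):
    uv=np.asarray(uv,float);z=d[uv[:,1].astype(int),uv[:,0].astype(int)]
    r=np.c_[(uv-[K[0,2],K[1,2]])/[K[0,0],K[1,1]],np.ones(len(uv))]
    return (r*z[:,None])@E[:3,:3].T+E[:3,3]
def plane(uv,h,K,E):
    r=np.c_[(np.asarray(uv,float)-[K[0,2],K[1,2]])/[K[0,0],K[1,1]],np.ones(len(uv))]@E[:3,:3].T
    return E[:3,3]+r*((h-E[2,3])/r[:,2])[:,None]
def mask(p,name):
    h,s,v=cv2.split(cv2.cvtColor(p,cv2.COLOR_RGB2HSV))
    m={"orange":(h>=5)&(h<=18)&(s>190)&(v>130),"red":((h<=4)|(h>=175))&(s>150)&(v>110),
       "blue":(h>95)&(h<125)&(s>130)&(v>50)}[name]
    return m.astype(np.uint8)
def comps(m,amin=15):
    n,l,st,c=cv2.connectedComponentsWithStats(m,connectivity=8)
    return [(st[i],np.argwhere(l==i)[:,::-1]) for i in range(1,n) if st[i][4]>=amin]
E
python3 - <<'E'
from h import *
for n in("top","scene"):
    p,d,K,E=look(n)
    for c in("orange","red","blue"):
        for st,uv in comps(mask(p,c)):
            P=pts(uv,d,K,E); 
            if abs(P[:,1].mean())>.5 or P[:,2].mean()>.3: continue
            rc=cv2.boxPoints(cv2.minAreaRect(uv.astype(np.int32)))
            print(n,c,st,"med",np.median(P,0).round(3),"min",P.min(0).round(3),"max",P.max(0).round(3))
            print("   corners@med h",plane(rc,np.median(P[:,2]),K,E)[:,:2].round(3).tolist())
E
```

```text
top orange [215 237  38  21 196] med [0.474 0.224 0.103] min [0.46  0.177 0.002] max [0.514 0.278 0.109]
   corners@med h [[0.5, 0.279], [0.515, 0.183], [0.473, 0.175], [0.458, 0.272]]
top red [322 145   5   5  20] med [ 0.781 -0.007  0.05 ] min [ 0.775 -0.013  0.044] max [ 0.788 -0.001  0.056]
   corners@med h [[0.787, -0.001], [0.787, -0.012], [0.776, -0.013], [0.775, -0.001]]
top red [312 154   4   5  18] med [0.754 0.021 0.049] min [0.749 0.018 0.043] max [0.761 0.027 0.054]
   corners@med h [[0.76, 0.027], [0.76, 0.018], [0.749, 0.018], [0.749, 0.027]]
top red [320 174   5   5  20] med [ 0.696 -0.003  0.049] min [ 0.691 -0.008  0.039] max [0.704 0.003 0.053]
   corners@med h [[0.702, 0.003], [0.702, -0.008], [0.691, -0.008], [0.691, 0.003]]
top red [381 233  38  22 171] med [ 0.491 -0.205  0.101] min [ 0.365 -0.261  0.093] max [ 0.531 -0.022  1.388]
   corners@med h [[0.491, -0.159], [0.532, -0.167], [0.516, -0.263], [0.475, -0.255]]
top blue [ 370  170   72   71 1803] med [ 0.605 -0.229  0.102] min [ 0.365 -0.326  0.088] max [ 0.703 -0.022  1.388]
   corners@med h [[0.54, -0.13
[... 1064 characters left out ...]
 0.739 -0.073  0.   ] max [0.788 0.001 0.051]
   corners@med h [[0.798, 0.001], [0.776, -0.025], [0.768, -0.014], [0.79, 0.012]]
scene red [279 229   4   6  20] med [0.758 0.026 0.048] min [0.748 0.014 0.036] max [1.306 0.895 0.812]
   corners@med h [[0.755, 0.015], [0.747, 0.021], [0.763, 0.044], [0.771, 0.038]]
scene blue [248 162  55  30 463] med [ 0.619 -0.2    0.101] min [ 0.44  -0.458  0.021] max [1.306 0.895 0.812]
   corners@med h [[0.672, -0.327], [0.449, -0.299], [0.55, -0.124], [0.745, -0.158]]
scene blue [431 246  11  10  91] med [0.551 0.477 0.149] min [ 0.352  0.384 -0.005] max [1.306 0.895 0.812]
   corners@med h [[0.545, 0.457], [0.523, 0.475], [0.555, 0.497], [0.576, 0.481]]
```

```bash
python3 -m handwheel '[{"roll":-0.121},{"roll":-0.121},{"roll":-0.121},{"roll":-0.121},{"roll":-0.121},{"roll":-0.121},{"roll":-0.121},{"roll":-0.121},{"roll":-0.121},{"roll":-0.121},{"roll":-0.121},{}]' 85
python3 -m handwheel '[{"tx":31.5,"ty":14.6},{"tx":31.5,"ty":14.6},{"tx":31.5,"ty":14.6},{"tx":31.5,"ty":14.6},{"tx":31.5,"ty":14.6},{"tx":31.5,"ty":14.6},{"tx":31.5,"ty":14.6},{"tx":31.5,"ty":14.6},{"tx":31.5,"ty":14.6},{"tx":31.5,"ty":14.6},{"tx":31.5,"ty":14.6},{"tx":31.5,"ty":14.6}]'
python3 -m handwheel '[{"tx":31.5,"ty":14.6},{"tx":31.5,"ty":14.6},{"tx":31.5,"ty":14.6},{"tx":31.5,"ty":14.6},{"tx":31.5,"ty":14.6},{"tx":31.5,"ty":14.6},{"tx":31.5,"ty":14.6},{"tx":31.5,"ty":14.6},{"tx":31.5,"ty":14.6},{"tx":31.5,"ty":14.6},{"tx":31.5,"ty":14.6},{"tx":31.5,"ty":14.6}]'
python3 - <<'E'
from h import *
o=ctrl.get_obs(); Rm=R.from_rotvec(o["tool_rot"]).as_matrix(); print(o["t"],o["tool_pos"],Rm.round(3).tolist())
p,d,K,E=look("wrist"); cv2.imwrite("pics/w1.png",p[:,:,::-1]); np.savez("w1.npz",p=p,d=d,E=E)
for st,uv in comps(mask(p,"orange"),60):
    P=pts(uv,d,K,E); print(st,np.median(P,0).round(4),P.min(0).round(4),P.max(0).round(4))
E
```

```text
0.2 [ 0.23911433 -0.57701727  0.23051082] [[0.924, 0.383, -0.0], [0.383, -0.924, 0.001], [0.0, -0.001, -1.0]]$[0]: bad value
$[0]: bad value
$[0]: bad value
```

```bash
python3 -m handwheel '[{"tx":0,"ty":0,"tz":0,"roll":-0.121}]' 85; python3 -m handwheel --help | head -20
```

```text
t: 0.33
tool_pos: [0.2392, -0.5772, 0.2309]
tool_rot: [-3.037, -0.801, 0.0]
contact_force: [-1.1, 0.9, -0.1]
opening: 0.0847
grip_force: 0.0invalid input: not JSON, or not a number
```

```bash
python3 -m handwheel '[{"tx":0,"ty":0,"tz":0,"roll":-0.121},{"tx":0,"ty":0,"tz":0,"roll":-0.121},{"tx":0,"ty":0,"tz":0,"roll":-0.121},{"tx":0,"ty":0,"tz":0,"roll":-0.121},{"tx":0,"ty":0,"tz":0,"roll":-0.121},{"tx":0,"ty":0,"tz":0,"roll":-0.121},{"tx":0,"ty":0,"tz":0,"roll":-0.121},{"tx":0,"ty":0,"tz":0,"roll":-0.121},{"tx":0,"ty":0,"tz":0,"roll":-0.121},{"tx":0,"ty":0,"tz":0,"roll":-0.121}]' 85
python3 -m handwheel '[{"tx":31.5,"ty":14.6,"tz":0,"roll":0},{"tx":31.5,"ty":14.6,"tz":0,"roll":0},{"tx":31.5,"ty":14.6,"tz":0,"roll":0},{"tx":31.5,"ty":14.6,"tz":0,"roll":0},{"tx":31.5,"ty":14.6,"tz":0,"roll":0},{"tx":31.5,"ty":14.6,"tz":0,"roll":0},{"tx":31.5,"ty":14.6,"tz":0,"roll":0},{"tx":31.5,"ty":14.6,"tz":0,"roll":0},{"tx":31.5,"ty":14.6,"tz":0,"roll":0},{"tx":31.5,"ty":14.6,"tz":0,"roll":0},{"tx":31.5,"ty":14.6,"tz":0,"roll":0},{"tx":31.5,"ty":14.6,"tz":0,"roll":0}]'
```

```text
t: 1.17
tool_pos: [0.2392, -0.5773, 0.2311]
tool_rot: [-2.038, -2.391, -0.0]
contact_force: [0.3, 0.4, -0.1]
opening: 0.0849
grip_force: 0.0
t: 2.17
tool_pos: [0.3548, -0.1755, 0.2314]
tool_rot: [2.045, 2.383, 0.0]
contact_force: [0.7, -0.7, 0.4]
opening: 0.0853
grip_force: 0.0
```

```bash
python3 -m handwheel '[{"tx":31.5,"ty":14.6,"tz":0,"roll":0},{"tx":31.5,"ty":14.6,"tz":0,"roll":0},{"tx":31.5,"ty":14.6,"tz":0,"roll":0},{"tx":31.5,"ty":14.6,"tz":0,"roll":0},{"tx":31.5,"ty":14.6,"tz":0,"roll":0},{"tx":31.5,"ty":14.6,"tz":0,"roll":0},{"tx":31.5,"ty":14.6,"tz":0,"roll":0},{"tx":31.5,"ty":14.6,"tz":0,"roll":0},{"tx":31.5,"ty":14.6,"tz":0,"roll":0},{"tx":31.5,"ty":14.6,"tz":0,"roll":0},{"tx":31.5,"ty":14.6,"tz":0,"roll":0},{"tx":0,"ty":0,"tz":0,"roll":0}]' 40
cat > meas.py <<'E'
import sys
from h import *
n,c,out=sys.argv[1:4]
o=ctrl.get_obs(); Rm=R.from_rotvec(o["tool_rot"]).as_matrix(); print(o["t"],o["tool_pos"].round(4),"yawx",np.degrees(np.arctan2(Rm[1,0],Rm[0,0])).round(2))
p,d,K,E=look(n); cv2.imwrite(f"pics/{out}.png",p[:,:,::-1]); np.savez(out+".npz",p=p,d=d,E=E,K=K)
for st,uv in comps(mask(p,c),60):
    P=pts(uv,d,K,E);P=P[d[uv[:,1],uv[:,0]]>0]; print(st,np.median(P,0).round(4),P.min(0).round(4),P.max(0).round(4))
E
python3 meas.py wrist orange w1
```

```text
t: 3.17
tool_pos: [0.4611, 0.1943, 0.2311]
tool_rot: [-2.038, -2.389, -0.002]
contact_force: [-0.5, -0.4, -0.5]
opening: 0.0401
grip_force: 0.0
3.1667 [0.4611 0.1943 0.2311] yawx 99.07
[ 324   94   55  113 1619] [0.4753 0.221  0.1008] [ 0.4591  0.1542 -0.0016] [0.5184 0.279  0.1048]
```

View pics/w1.png

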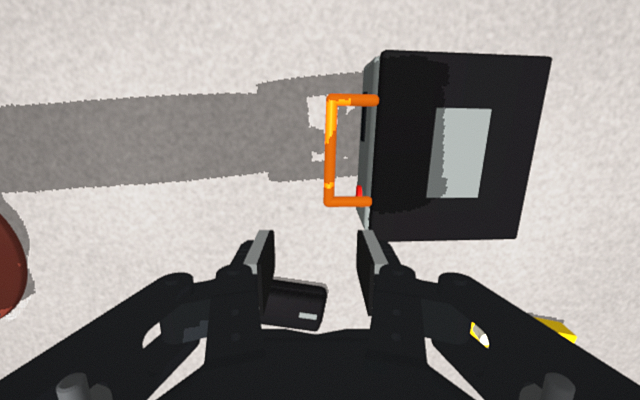

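The wrist view shows the orange bar running from about (331,97) to (330,203), with its legs going right to the black panel (380–550, 52–240). The fingers are at 40 mm opening and need to move up the image.

```bash
cat > bar.py <<'E'
import sys
from h import *
# bar: line fit on the mask columns near its outer side; panel: plane fit by depth
f,c=sys.argv[1:3]; box=list(map(int,sys.argv[3:7])); pb=list(map(int,sys.argv[7:11]))
z=np.load(f+".npz");p,d,K,E=[z[k] for k in "pdKE"]
m=mask(p,c);uv=np.argwhere(m)[:,::-1];uv=uv[(uv[:,0]>=box[0])&(uv[:,0]<=box[1])&(uv[:,1]>=box[2])&(uv[:,1]<=box[3])]
P=pts(uv,d,K,E);h=np.median(P[:,2]);k=abs(P[:,2]-h)<.006;P=P[k]
a=P[:,:2]-P[:,:2].mean(0);w=np.linalg.svd(a)[2][0];w*=np.sign(w[1])
s=a@w;mid=P[:,:2].mean(0)+w*(s.max()+s.min())/2
print("bar surface h",h,"top 95%",np.percentile(P[:,2],95),"len",np.ptp(s),"mid",mid.round(4),"yaw",np.degrees(np.arctan2(-w[0],w[1])).round(2))
g=np.array([(u,v) for u in range(pb[0],pb[1],3) for v in range(pb[2],pb[3],3)]);Q=pts(g,d,K,E);q0=np.median(Q,0)
Q=Q[abs(Q[:,2]-q0[2])<.25];C=np.linalg.svd(Q-Q.mean(0),full_matrices=False)[2][2];C*=np.sign(C[2])
print("panel n",C.round(3),"tilt deg",np.degrees(np.arctan2(np.hypot(*C[:2]),C[2])).round(2),"mean",Q.mean(0).round(4),"rms",((Q-Q.mean(0))@C).std().round(4))
E
python3 bar.py w1 orange 322 340 92 208 400 530 75 225
```

```text
bar surface h 0.1016606602265368 top 95% 0.10323228744244885 len 0.09774789962981609 mid [0.47   0.2254] yaw 8.38
panel n [ 0.205 -0.011  0.979] tilt deg 11.88 mean [0.5904 0.2453 0.0906] rms 0.0086
```

```bash
python3 -m handwheel '[{"tx":15,"ty":7,"tz":0,"roll":0},{"tx":14.5,"ty":7,"tz":0,"roll":0.01},{"tx":0,"ty":0,"tz":20,"roll":0},{"tx":0,"ty":0,"tz":20,"roll":0},{"tx":0,"ty":0,"tz":20,"roll":0},{"tx":0,"ty":0,"tz":20,"roll":0},{"tx":0,"ty":0,"tz":0,"roll":0},{"tx":0,"ty":0,"tz":0,"roll":0}]' 30; python3 meas.py wrist orange w2
```

```text
t: 3.88
tool_pos: [0.4691, 0.22, 0.1503]
tool_rot: [-2.057, -2.372, 0.004]
contact_force: [0.1, -0.1, 0.4]
opening: 0.03
grip_force: 0.0
3.8833 [0.4691 0.22   0.1503] yawx 98.13
[ 310  127   72  147 2293] [0.4721 0.2439 0.101 ] [0.4588 0.1793 0.0032] [0.5039 0.2793 0.1537]
```

View pics/w2.png

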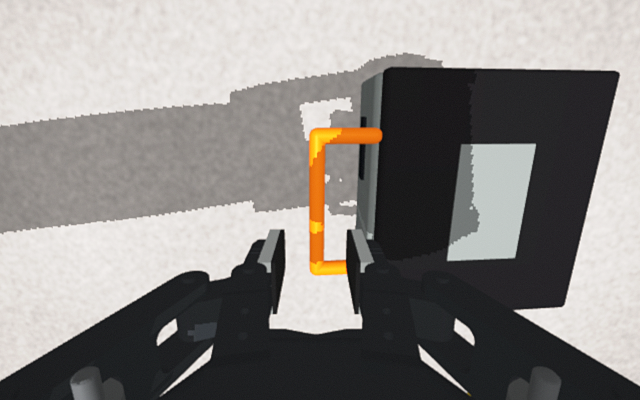

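The bar (u≈317) sits midway between the fingers (284 and 347), so I descend and close.

```bash
python3 -m handwheel '[{"tx":5,"ty":0,"tz":15,"roll":0},{"tx":0,"ty":0,"tz":20,"roll":0},{"tx":0,"ty":0,"tz":20,"roll":0},{"tx":0,"ty":0,"tz":16,"roll":0},{"tx":0,"ty":0,"tz":0,"roll":0},{"tx":0,"ty":0,"tz":0,"roll":0}]' 30; python3 -m handwheel '[{"tx":0,"ty":0,"tz":0,"roll":0},{"tx":0,"ty":0,"tz":0,"roll":0},{"tx":0,"ty":0,"tz":0,"roll":0},{"tx":0,"ty":0,"tz":0,"roll":0},{"tx":0,"ty":0,"tz":0,"roll":0},{"tx":0,"ty":0,"tz":0,"roll":0}]' 0 40
```

```text
t: 4.43
tool_pos: [0.4699, 0.226, 0.0814]
tool_rot: [2.057, 2.374, 0.001]
contact_force: [-0.0, 0.0, 0.0]
opening: 0.0301
grip_force: 0.0
t: 4.93
tool_pos: [0.4688, 0.2262, 0.0818]
tool_rot: [-2.056, -2.374, 0.002]
contact_force: [-4.8, -0.9, 2.3]
opening: 0.0085
grip_force: 39.0
```

```bash
python3 -c "
import numpy as np
def f(L,t0,t1,n):
    t=np.linspace(t0,t1,n+1);a=L*np.cos(t)-6*np.sin(t);b=L*np.sin(t)+6*np.cos(t)
    print('ty',(-np.diff(a)).round(1).tolist(),'\ntz',(-np.diff(b)).round(1).tolist())
f(190,.098,1.134,12);f(210,0,.873,12)"
```

```text
ty [2.8, 4.2, 5.6, 6.9, 8.1, 9.3, 10.5, 11.5, 12.5, 13.3, 14.1, 14.8] 
tz [-16.2, -15.9, -15.4, -14.9, -14.3, -13.5, -12.6, -11.7, -10.7, -9.5, -8.4, -7.1]
ty [1.0, 2.1, 3.2, 4.3, 5.3, 6.4, 7.3, 8.3, 9.2, 10.1, 10.9, 11.6] 
tz [-15.2, -15.1, -14.9, -14.7, -14.3, -13.9, -13.4, -12.8, -12.2, -11.5, -10.7, -9.9]
```

```bash
python3 -m handwheel '[{"tx":0,"ty":2.8,"tz":-16.2,"roll":0},{"tx":0,"ty":4.2,"tz":-15.9,"roll":0},{"tx":0,"ty":5.6,"tz":-15.4,"roll":0},{"tx":0,"ty":6.9,"tz":-14.9,"roll":0},{"tx":0,"ty":8.1,"tz":-14.3,"roll":0},{"tx":0,"ty":9.3,"tz":-13.5,"roll":0}]'; python3 -m handwheel '[{"tx":0,"ty":10.5,"tz":-12.6,"roll":0},{"tx":0,"ty":11.5,"tz":-11.7,"roll":0},{"tx":0,"ty":12.5,"tz":-10.7,"roll":0},{"tx":0,"ty":13.3,"tz":-9.5,"roll":0},{"tx":0,"ty":14.1,"tz":-8.4,"roll":0},{"tx":0,"ty":14.8,"tz":-7.1,"roll":0},{"tx":0,"ty":0,"tz":0,"roll":0},{"tx":0,"ty":0,"tz":0,"roll":0},{"tx":0,"ty":0,"tz":0,"roll":0}]'; for i in wrist top scene; do python3 meas.py $i orange ${i}3; done
```

```text
t: 5.43
tool_pos: [0.5024, 0.2308, 0.1709]
tool_rot: [-2.053, -2.37, 0.013]
contact_force: [-11.8, -2.3, 1.3]
opening: 0.0084
grip_force: 39.0
t: 6.18
tool_pos: [0.5843, 0.2423, 0.2375]
tool_rot: [2.054, 2.369, 0.011]
contact_force: [-1.8, -2.4, 11.1]
opening: 0.0083
grip_force: 42.3
6.1833 [0.5843 0.2423 0.2375] yawx 98.16
[ 304  144   49  190 4261] [0.5838 0.2588 0.2531] [0.5728 0.1994 0.0708] [0.599  0.2927 0.3121]
6.2333 [0.5843 0.2423 0.2374] yawx 98.17
6.2833 [0.5842 0.2423 0.2374] yawx 98.17
```

Run:
```python
import cv2
a=cv2.imread("pics/scene3.png")[130:310,260:500];b=cv2.imread("pics/top3.png")[140:320,160:400]
cv2.imwrite("pics/c3.png",cv2.resize(cv2.vconcat([a,b]),None,fx=1.6,fy=1.6))
```

```text
(no output)
```

View pics/c3.png

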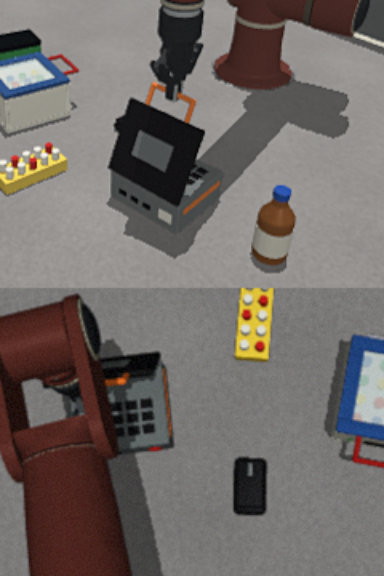

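Scene crop: the panel is raised, with corners near (341,192), (387,211), (377,255), (329,233) in the full picture, and the bar is still in the fingers. I fit its plane by depth.

```bash
cat > ang.py <<'E'
import sys,json
from h import *
def tilt(f,poly,psi,hz,sh=.75,out=None):
    z=np.load(f+".npz");p,d,K,E=[z[k] for k in "pdKE"]
    q=np.array(poly,float);q=q.mean(0)+(q-q.mean(0))*sh
    m=np.zeros(d.shape,np.uint8);cv2.fillConvexPoly(m,q.round().astype(np.int32),1)
    uv=np.argwhere(m&(d>0))[:,::-1];Q=pts(uv+.5*0,d,K,E);k=np.ones(len(Q),bool)
    for _ in range(8):
        c=Q[k].mean(0);n=np.linalg.svd(Q[k]-c,full_matrices=False)[2][2];r=(Q-c)@n
        k=abs(r)<max(.002,2*r[k].std())
    n*=np.sign(n[2]);ax=np.array([np.cos(psi),np.sin(psi),0]);ay=np.array([-np.sin(psi),np.cos(psi),0])
    print(f,"n along x,y,z",(n@ax).round(3),(n@ay).round(3),n[2].round(3),"angle",np.degrees(np.arctan2(n@ax,n[2])).round(2),"c",c.round(4),"rms",r[k].std().round(4),k.sum(),len(k))
    return c,n
if __name__=="__main__": tilt(sys.argv[1],json.loads(sys.argv[2]),np.radians(float(sys.argv[3])),0,float(sys.argv[4]))
E
python3 ang.py scene3 '[[341,192],[387,211],[377,255],[329,233]]' 8.5 .75
python3 ang.py scene3 '[[341,192],[387,211],[377,255],[329,233]]' 8.5 .6
python3 ang.py w1 '[[382,55],[550,58],[517,236],[374,240]]' 8.5 .9
python3 ang.py w2 '[[387,70],[615,75],[563,303],[385,250]]' 8.5 .8
python3 bar.py wrist3 orange 300 330 144 334 400 401 75 76 2>/dev/null|head -1
```

```text
scene3 n along x,y,z 0.912 -0.01 0.41 angle 65.78 c [0.6312 0.2594 0.1545] rms 0.0014 1161 1312
scene3 n along x,y,z 0.913 -0.007 0.408 angle 65.91 c [0.6309 0.2608 0.155 ] rms 0.0014 747 858
w1 n along x,y,z 0.097 -0.001 0.995 angle 5.58 c [0.5801 0.2472 0.0928] rms 0.0007 23062 23192
w2 n along x,y,z 0.098 0.002 0.995 angle 5.63 c [0.5797 0.2611 0.0927] rms 0.0007 27131 27204
bar surface h 0.25321302599546636 top 95% 0.25455387454381145 len 0.08734014074878502 mid [0.5838 0.2478] yaw 7.89
```

```bash
python3 -m handwheel '[{"tx":0,"ty":0,"tz":0,"roll":0},{"tx":0,"ty":0,"tz":0,"roll":0},{"tx":0,"ty":0,"tz":0,"roll":0},{"tx":0,"ty":0,"tz":0,"roll":0},{"tx":0,"ty":0,"tz":0,"roll":0}]' 26; for i in wrist scene; do python3 meas.py $i orange ${i}4; done
python3 ang.py scene4 '[[341,192],[387,211],[377,255],[329,233]]' 8.5 .75
python3 bar.py wrist4 orange 290 340 144 334 400 401 75 76 2>/dev/null|head -1
```

```text
t: 6.75
tool_pos: [0.5815, 0.2423, 0.2302]
tool_rot: [-2.057, -2.374, 0.001]
contact_force: [0.9, 0.7, -0.7]
opening: 0.0257
grip_force: 0.0
6.75 [0.5815 0.2423 0.2302] yawx 98.2
[ 310  146   51  188 4866] [0.5835 0.258  0.2529] [0.5734 0.1918 0.0706] [0.6107 0.2929 0.3051]
6.8 [0.5815 0.2422 0.2301] yawx 98.2
scene4 n along x,y,z 0.912 -0.008 0.409 angle 65.84 c [0.6312 0.2599 0.1543] rms 0.0014 1146 1318
bar surface h 0.25313570218650294 top 95% 0.2545839771374397 len 0.08119480750032616 mid [0.5831 0.2508] yaw 7.79
```

Three checks agree that the screen stands free at about 65.8° after release. I retreat and go to the chamber.

```bash
python3 -m handwheel '[{"tx":0,"ty":0,"tz":-20,"roll":0},{"tx":0,"ty":0,"tz":-20,"roll":0},{"tx":0,"ty":0,"tz":-20,"roll":0.077},{"tx":0,"ty":0,"tz":-20,"roll":0.077},{"tx":0,"ty":0,"tz":0,"roll":0.077},{"tx":0,"ty":0,"tz":0,"roll":0.077}]' 
python3 -m handwheel '[{"tx":-39.5,"ty":-1.6,"tz":0,"roll":0},{"tx":-39.5,"ty":-1.6,"tz":0,"roll":0},{"tx":-39.5,"ty":-1.6,"tz":0,"roll":0},{"tx":-39.5,"ty":-1.6,"tz":0,"roll":0},{"tx":-39.5,"ty":-1.6,"tz":0,"roll":0},{"tx":-39.5,"ty":-1.6,"tz":0,"roll":0},{"tx":-39.5,"ty":-1.6,"tz":0,"roll":0},{"tx":-39.5,"ty":-1.6,"tz":0,"roll":0},{"tx":-39.5,"ty":-1.6,"tz":0,"roll":0},{"tx":-39.5,"ty":-1.6,"tz":0,"roll":0},{"tx":-39.5,"ty":-1.6,"tz":0,"roll":0},{"tx":-39.5,"ty":-1.6,"tz":0,"roll":0}]' 30
python3 -m handwheel '[{"tx":0,"ty":0,"tz":20,"roll":0},{"tx":0,"ty":0,"tz":20,"roll":0},{"tx":0,"ty":0,"tz":20,"roll":0},{"tx":0,"ty":0,"tz":20,"roll":0},{"tx":0,"ty":0,"tz":0,"roll":0},{"tx":0,"ty":0,"tz":0,"roll":0}]'
python3 meas.py wrist red w5
```

```text
t: 7.35
tool_pos: [0.5825, 0.2425, 0.3129]
tool_rot: [2.4, 2.025, 0.005]
contact_force: [-0.4, -0.3, -0.3]
opening: 0.026
grip_force: 0.0
t: 8.35
tool_pos: [0.4841, -0.2239, 0.3105]
tool_rot: [2.397, 2.031, 0.0]
contact_force: [0.9, -0.2, -0.0]
opening: 0.0297
grip_force: 0.0
t: 8.85
tool_pos: [0.4843, -0.2217, 0.2293]
tool_rot: [-2.395, -2.029, 0.001]
contact_force: [0.1, 0.3, 0.2]
opening: 0.0297
grip_force: 0.0
8.85 [ 0.4843 -0.2217  0.2293] yawx 80.55
[311 114  31  13 144] [ 0.4949 -0.1657  0.1002] [ 0.4894 -0.1704  0.097 ] [ 0.5151 -0.1606  0.1025]
[311 173  48  51 831] [ 0.4855 -0.2493  0.1   ] [ 0.4747 -0.2683  0.0865] [ 0.518  -0.2111  0.1026]
```

View pics/w5.png

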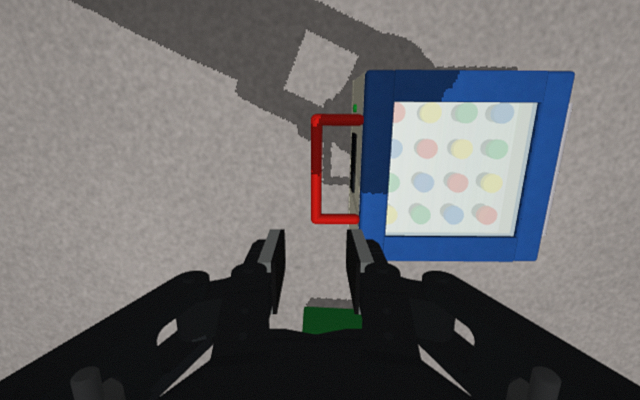

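The red bar runs from about (316,118) to (316,220), partly in shadow, and the fingers straddle its column.

```bash
sed -i 's/(s>150)&(v>110)/(s>150)\&(v>70)/' h.py; python3 bar.py w5 red 308 324 112 225 400 401 75 76 2>/dev/null|head -1; python3 ang.py w5 '[[366,72],[573,73],[540,260],[360,258]]' -9.4 .97
```

```text
bar surface h 0.09999821003632675 top 95% 0.101447051586414 len 0.09833784706376235 mid [ 0.487  -0.2092] yaw -9.57
w5 n along x,y,z -0.003 -0.004 1.0 angle -0.16 c [ 0.6131 -0.2244  0.0998] rms 0.0021 33809 34184
```

```bash
python3 -m handwheel '[{"tx":12.8,"ty":0.6,"tz":0,"roll":0},{"tx":0,"ty":0,"tz":25,"roll":0},{"tx":0,"ty":0,"tz":25,"roll":0},{"tx":0,"ty":0,"tz":25,"roll":0},{"tx":0,"ty":0,"tz":25,"roll":0},{"tx":0,"ty":0,"tz":20,"roll":0},{"tx":0,"ty":0,"tz":20,"roll":0},{"tx":0,"ty":0,"tz":13,"roll":0},{"tx":0,"ty":0,"tz":0,"roll":0},{"tx":0,"ty":0,"tz":0,"roll":0}]'; python3 -m handwheel '[{"tx":0,"ty":0,"tz":0,"roll":0},{"tx":0,"ty":0,"tz":0,"roll":0},{"tx":0,"ty":0,"tz":0,"roll":0},{"tx":0,"ty":0,"tz":0,"roll":0},{"tx":0,"ty":0,"tz":0,"roll":0},{"tx":0,"ty":0,"tz":0,"roll":0}]' 0 50
```

```text
t: 9.73
tool_pos: [0.4882, -0.2094, 0.0782]
tool_rot: [2.396, 2.031, 0.0]
contact_force: [-0.1, 0.1, 1.0]
opening: 0.03
grip_force: 0.0
t: 10.23
tool_pos: [0.4865, -0.2097, 0.079]
tool_rot: [-2.395, -2.029, 0.004]
contact_force: [-8.3, 1.5, 4.3]
opening: 0.0078
grip_force: 48.7
```

```bash
python3 -m handwheel '[{"tx":0,"ty":0.5,"tz":-15.2,"roll":0},{"tx":0,"ty":1.6,"tz":-15.1,"roll":0},{"tx":0,"ty":3.2,"tz":-14.9,"roll":0},{"tx":0,"ty":4.3,"tz":-14.7,"roll":0},{"tx":0,"ty":5.3,"tz":-14.3,"roll":0},{"tx":0,"ty":6.4,"tz":-13.9,"roll":0}]'; python3 -m handwheel '[{"tx":0,"ty":7.3,"tz":-13.4,"roll":0},{"tx":0,"ty":8.3,"tz":-12.8,"roll":0},{"tx":0,"ty":9.2,"tz":-12.2,"roll":0},{"tx":0,"ty":10.1,"tz":-11.5,"roll":0},{"tx":0,"ty":10.9,"tz":-10.7,"roll":0},{"tx":0,"ty":11.6,"tz":-9.9,"roll":0},{"tx":0,"ty":0,"tz":0,"roll":0},{"tx":0,"ty":0,"tz":0,"roll":0},{"tx":0,"ty":0,"tz":0,"roll":0},{"tx":0,"ty":0,"tz":0,"roll":0}]'; for i in wrist scene; do python3 meas.py $i red ${i}6; done;python3 ang.py scene6 '[[341,192],[387,211],[377,255],[329,233]]' 8.5 .75
```

```text
t: 10.73
tool_pos: [0.5065, -0.2131, 0.1663]
tool_rot: [-2.394, -2.028, 0.007]
contact_force: [-7.6, -0.3, -1.4]
opening: 0.0085
grip_force: 48.6
t: 11.57
tool_pos: [0.5634, -0.223, 0.2413]
tool_rot: [-2.397, -2.029, 0.006]
contact_force: [-14.4, 3.0, 13.5]
opening: 0.008
grip_force: 50.5
11.5667 [ 0.5634 -0.223   0.2413] yawx 80.51
[303 114  19  20 276] [ 0.5682 -0.1716  0.0675] [ 0.5592 -0.1818  0.0496] [ 0.5771 -0.1626  0.0696]
[ 305  142   67  193 4643] [ 0.5669 -0.2015  0.2575] [ 0.5525 -0.265   0.0664] [ 0.6008 -0.1735  0.3164]
11.6167 [ 0.5633 -0.223   0.2413] yawx 80.51
scene6 n along x,y,z 0.913 -0.011 0.407 angle 65.99 c [0.6314 0.2586 0.1542] rms 0.0013 1113 1316
```

Run:
```python
import cv2
a=cv2.imread("pics/scene6.png")[110:290,220:440];b=cv2.imread("pics/wrist6.png")
b=cv2.resize(b,(640,400));a=cv2.resize(a,None,fx=1.1,fy=1.1)
a=cv2.copyMakeBorder(a,0,0,0,640-a.shape[1],0)
cv2.imwrite("pics/c6.png",cv2.vconcat([a,b])[:600])
```

```text
(no output)
```

View pics/c6.png

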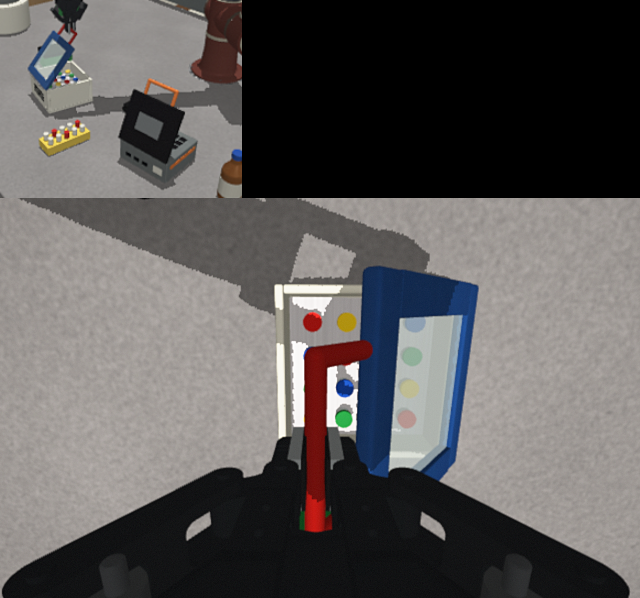

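```bash
cat > lid.py <<'E'
import sys
from h import *
ps=np.radians(-9.5);ax=np.array([np.cos(ps),np.sin(ps)])
i=sys.argv[1]
for n in("wrist","scene"):
    z=np.load(n+i+".npz");p,d,K,E=[z[k] for k in "pdKE"]
    for c in("red","blue"):
        uv=np.argwhere(mask(p,c))[:,::-1];P=pts(uv,d,K,E);P=P[(d[uv[:,1],uv[:,0]]>0)]
        P=P[(P[:,2]>.105)&(P[:,2]<.272)&(abs(P[:,1]+.22)<.12)&(P[:,0]>.45)&(P[:,0]<.72)]
        X=(P[:,:2]-[.487,-.2092])@ax
        if c=="red":
            k=X<np.percentile(X,60) if n=="scene" else P[:,2]>.24
            P=P[k];X=X[k];dx=np.median(X);zt=np.percentile(P[:,2],90)
            print(n,"bar dx",dx.round(4),"top z",zt.round(4),"ang(dx)",np.degrees(np.arccos((.210-dx)/.2101)-.0286).round(2),"ang(z)",np.degrees(np.arcsin((zt-.005-.0905)/.2101)-.0286).round(2),len(P))
        else:
            Q=np.c_[X,P[:,2]];k=np.ones(len(Q),bool)
            for _ in range(12):
                cc=Q[k].mean(0);nn=np.linalg.svd(Q[k]-cc,full_matrices=False)[2][1];r=(Q-cc)@nn;k=abs(r)<max(.0025,1.7*r[k].std())
            nn*=np.sign(nn[1]);print(n,"lid plane angle",np.degrees(np.arctan2(nn[0],nn[1])).round(2),"rms",r[k].std().round(4),k.sum(),len(k))
E
python3 lid.py 6; python3 ang.py scene6 '[[265,139],[286,151],[272,187],[247,178]]' -9.5 .95
```

```text
wrist bar dx 0.0785 top z 0.2588 ang(dx) 49.63 ang(z) 49.38 4257
wrist lid plane angle 49.37 rms 0.0007 9333 11712
scene bar dx 0.082 top z 0.2586 ang(dx) 50.82 ang(z) 49.28 29
scene lid plane angle 49.45 rms 0.0012 380 511
scene6 n along x,y,z 0.77 -0.017 0.638 angle 50.34 c [ 0.6408 -0.2252  0.1677] rms 0.0019 801 989
```

```bash
python3 -m handwheel '[{"tx":0,"ty":0.7,"tz":-1.5,"roll":0},{"tx":0,"ty":0,"tz":0,"roll":0},{"tx":0,"ty":0,"tz":0,"roll":0},{"tx":0,"ty":0,"tz":0,"roll":0},{"tx":0,"ty":0,"tz":0,"roll":0},{"tx":0,"ty":0,"tz":0,"roll":0},{"tx":0,"ty":0,"tz":0,"roll":0},{"tx":0,"ty":0,"tz":0,"roll":0},{"tx":0,"ty":0,"tz":0,"roll":0},{"tx":0,"ty":0,"tz":0,"roll":0}]'; for i in wrist scene; do python3 meas.py $i red ${i}7|head -1; done; python3 lid.py 7; python3 ang.py scene7 '[[341,192],[387,211],[377,255],[329,233]]' 8.5 .75
```

```text
t: 12.5
tool_pos: [0.5641, -0.2231, 0.242]
tool_rot: [-2.397, -2.029, 0.006]
contact_force: [-12.6, 2.0, 10.2]
opening: 0.0079
grip_force: 50.2
12.5 [ 0.5641 -0.2231  0.242 ] yawx 80.5
12.55 [ 0.5642 -0.2232  0.242 ] yawx 80.5
wrist bar dx 0.0793 top z 0.2595 ang(dx) 49.9 ang(z) 49.66 4276
wrist lid plane angle 49.66 rms 0.0007 9232 11621
scene bar dx 0.0819 top z 0.2589 ang(dx) 50.79 ang(z) 49.44 30
scene lid plane angle 49.73 rms 0.0013 401 522
scene7 n along x,y,z 0.912 -0.01 0.41 angle 65.8 c [0.6309 0.2595 0.1545] rms 0.0014 1164 1314
```

The lid is held steady at about 49.8° and the screen stands at about 65.8°, so I hand in.

```bash
python3 -c "
from station import ctrl; print(ctrl.finish_job())"
```

```text
the job is handed in; nothing more can be done
None
```

The job is handed in: the screen was raised first and stands free at about 65.8° (target 65°), the gripper is holding the lid still at about 49.8° (target 50°), and I had no contact with the mouse, reagent bottle, tip box or tube rack.

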